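# Nip a perch block in the ratchet clamp

## Robot

A 6-joint arm with a two-finger parallel gripper is mounted at the origin on a cart in front of the work surface, level with it; the furniture and walls round the work are solid. World frame = base frame: x ahead of the robot, y to its left, z up, the work surface at z = 0. Lengths are in m, angles in rad, forces in N, time in s.
With the tool pointing down it reaches from about 0.25 to 0.775 m from the base axis. Payload 4 kg.
Tool frame: the origin (TCP) lies at the very end of the fingers, on their centre line; the grasp point (between the pads) lies 19 mm behind it; z points along the fingers, y is the line along which they close (so a half turn about z gives the same grasp; the last joint's range is limited). The gripper opens to 94 mm and grips with 3 to 60 N. Pads are 16 mm wide; open, the fingers measure 119 mm over their backs; the gripper's body (75 mm by 177 mm) begins 78 mm behind the grasp point.
Start: joints at [-1.29, 0.087, 1.371, -0, 1.684, -0.103], TCP at [0.206, -0.51, 0.206] pointing down, gripper open.
Joint ranges: [-3.1, 3.1], [-0.76, 2.03], [0.27, 2.55], [-1.08, 4.22], [0.17, 2.65], [-2.57, 2.57]. Speed limits (rad/s): [2.79, 2.79, 3.14, 3.14, 3.14, 3.14].

## Interface

Orientations are given as [roll, pitch, yaw] about the fixed x, y, z axes, in that order (R = Rz(yaw) Ry(pitch) Rx(roll)).
In Python, from bench import robot gives the robot as it stands. The module is installed in compiled form; this text tells all that it offers.
- The arm moves only by the tool move_arm, never from a script. Its argument "deltas" is one flat list of numbers, 7 for each row, row after row: the turn, a rotation vector about the tool's x, y, z in rad, then the shift along the tool's x, y, z in cm, then the closure, from -1 (fully open) to 1 (shut). A call has 1 to 8 rows; each row is the pose to reach, as a shift and turn from the pose commanded when the call began, along the tool's axes at that moment; what a row does not reach only later rows make up. A row lasts 1/10 s, in which the tool goes at most 50 mm and 8.59 degrees, less where a joint would pass 70% of its speed; a pose out of reach is approached as far as the arm can. A call with a gripper value outside its range is refused whole. The fingers move at their own pace and stop on an object; the grip force is fixed at half the most. Time passes only in rows, so rows that repeat a pose let the fingers close. It gives the time, the measured TCP pose, the force, the opening and the grip force at its end, in the units of the state.
- robot.get_obs(): the state, without advancing time (a new reading comes with each control period).
- robot.snapshot(name): name is "side" or "top" or "wrist"; returns a dict with "image" (400x640x3 uint8, red, green, blue), "depth" (400x640 float32, m along the optical axis (not along the pixel's ray), 0 where there is no reading), "fov_y" (degrees; the focal length in pixels is half the picture's height over the tangent of half this angle, whatever the lens; pixels are square), "cx", "cy" (the principal point, pixels), "origin" and "orientation" of the camera in the world; the wrist camera has in their place "T_tool_cam" (4x4, takes a point from camera to tool coordinates, whose origin is the TCP and whose axes are the flange's). Camera axes: x right, y up, looking along -z (the intrinsics and any distortion apply to the point x, -y, -z); pixel columns grow to the right and rows downward; lengths in m; the calibration is good to about 2 mm. The wrist camera is an equidistant fisheye: a pixel r from the principal point sees the ray r / f radians off the axis. A picture is of the moment at which its call begins: read the wrist's pose just before it.
- robot.close_job(): hands the job in; it is judged then, once.
The state is a dict: "time": time; "joint_positions": joint angles; "qvel": joint speeds; "joint_torque": joint torques, N m; "tool_pos": TCP position; "ee_rot": TCP orientation; "wrist_force": force on the tool from outside, world axes, zero at the start; "wrist_torque": the same for the moment, N m; "width": finger opening in m; "finger_force": force on a finger pad.
Only numpy, scipy, OpenCV 4.12 (cv2) and the standard library are available. Lean on these libraries where they do the work, as an engineer would, in place of code of your own. Each camera call takes 0.05 s, during which the arm holds its last target. There are 200 camera calls.

## Task

Unlock the ratchet clamp by sliding the transport lock knob on its head all the way to the end stop, then pump the two squeeze levers so that the jaw pushes the wooden perch block up against the fence and nips it. Stop with the sprung pad of the jaw pressed in about half-way (5 to 6 of its 12 mm), never near the bottom of its travel, and finish while still holding the levers squeezed in the gripper. Move the jaw with the levers only, not by pushing it, and leave the things round about alone.

Things in the scene. Friction and masses are not known exactly. Their poses are not given: they have to be found in the camera images.
- ratchet_clamp: the ratchet clamp: fixed plywood board 285 x 120 x 12 mm with a grey drive head (flat top 62 mm above the bench) and two squeeze levers behind the head. Origin on the bench; x runs from the levers to the wooden fence (the way the jaw advances), y across (the way the levers are squeezed), z up. Board x = -60 to +225 mm; head x = -55 to +51, y = +-28 mm
- lever_grip (a point): midpoint between the two rubber lever grips, 46 mm above the bench, 130 mm behind the clamp's origin; x toward the fence, y across. Each grip reaches 25 mm either way along x, stands 34 to 58 mm above the bench, is 11 mm thick; over their outsides about 63 mm open, 43 mm fully squeezed. Bare bench lies below and beside them
- lever_left (a joint): swing of the levers, rad: 0 = sprung open, 0.11 = fully squeezed (stop). Both are geared together and swing in equally about upright pivots 90 mm ahead of the grip point; springs reopen them. Takes 3 N a side free, up to 10 N when driving the jaw. A whole squeeze moves the ratchet pawl 9.5 mm evenly; it takes the next tooth only after the levers have opened fully
- lock_slide (a joint): travel of the transport lock, m: 0 = locked (a steel tongue lies between the levers and they cannot be squeezed), 0.036 = end stop, levers free. Slides along the clamp's +x (toward the fence) with about 2 N of friction, stays where it is left
- lock_knob (a point): centre of the black ribbed lock knob on top of the drive head, 78 mm above the bench; the knob is 28 mm long along the clamp, 14 mm wide across it and stands from 65 to 90 mm above the bench
- jaw: sliding jaw, a grey block 20 mm thick, 64 mm wide, top 60 mm above the bench, on a toothed bar; x = the way it advances; its front face is 85 mm ahead of its origin. Each full squeeze brings it on one 8 mm tooth (the first one 1 to 9.5 mm): the first 1 to 2 mm of pawl travel is slack, then it follows the levers. It stays (within 1 mm) when they open
- pad (a joint): how far the sprung pressure pad is pressed back into the jaw, m: 0 = standing out fully, 0.012 = bottomed against the jaw (crushing). Spring 0.5 N plus 0.5 N per mm
- pad_face (a point): centre of the front face of the rubber pressure pad (50 mm wide, 24 mm high, 6 mm thick) on two sprung pins before the jaw, 28 mm above the bench; the pad stands out 18 mm from the jaw at rest; x points toward the fence
- perch_block: sawn wooden perch block, 50 mm along the clamp, 95 mm across, 28 mm high, lying loose on the board between pad and fence, up to 25 mm off the fence; origin at the centre of its underside, x nearly along the clamp
- fence: dark wooden fence across the far end of the board, 22 x 110 x 40 mm, 12 to 52 mm above the bench, set beforehand and stiff; x along the clamp; origin at the centre of its underside
- fence_face (a point): centre of the fence face that looks to the jaw, 26 mm above the bench
- sanding_block: bystander: cork sanding block 62 x 110 x 38 mm, origin under its centre
- wax_tin: bystander: round wax tin, 67 mm across, 36 mm high, origin under its centre
- pencil: bystander: flat carpenter's pencil, 159 mm long, origin under its centre
Things that resemble listed ones, but are neither listed nor needed, are in the scene too. What is shaped like the perch_block but pink or purple is not meant.

How it is judged:
By the outcome, as a careful person would: the job done as asked, in the order asked, and still so for the second after the job is handed in, while the arm keeps its last pose, push and grip.
It also fails if it takes over 69 s, if anything falls off the work surface, if the arm or the gripper's body presses on something with over 40 N, if the wrist force passes 120 N, or if a joint passes its speed limit or range.

## Working session

There is one attempt and no reset: what is moved stays moved. The work goes in short steps, Python scripts to look and compute and a tool call to move; the robot and the scene stay as the last step left them, time stands still between calls to the robot, and variables do not carry over. Pictures are saved under pics/ and viewed, at most 10 in all, crops included, and the job is handed in when it is done.

Besides the shell and the picture viewer there is one more tool, called after ">>>" in YAML: its name, and indented under it one key for each argument. move_arm: Moves the arm, as the interface text tells. Its arguments: {"type":"object","properties":{"deltas":{"type":"array","items":{"type":"number"}}},"required":["deltas"]}

```bash
mkdir -p pics; cat > h.py <<'E'
import numpy as np, cv2
from bench import robot
def save(n,name):
    s=robot.snapshot(name); cv2.imwrite(f'pics/{n}.png',s['image'][:,:,::-1]); np.savez(f'{n}.npz',**s); return s
E
python3 - <<'E'
from h import *
for n in ('top','side'):
    s=save(n+'0',n); print(n,s['fov_y'],s['cx'],s['cy'],s['origin'],s['orientation'],[k for k in s])
print(robot.get_obs())
E
```

```text
top 45.10787412393877 326.7675925385657 196.9863302841226 [0.3662477  0.02951056 1.46070132] [ 0.13659747 -0.0047     -1.57195212] ['image', 'depth', 'fov_y', 'cx', 'cy', 'origin', 'orientation']
side 49.01654638360605 322.4180959449467 197.79427231159352 [0.35431882 1.14339405 0.79922276] [ 0.99922048  0.00690102 -2.97067355] ['image', 'depth', 'fov_y', 'cx', 'cy', 'origin', 'orientation']
{'time': 0.1, 'joint_positions': array([-1.29012458e+00,  8.78719758e-02,  1.37208658e+00, -1.92756820e-05,
        1.68359553e+00, -1.03114162e-01]), 'qvel': array([ 0.00210201, -0.0010677 , -0.00510362,  0.00035729,  0.00176424,
        0.00020041]), 'joint_torque': array([ 1.19427310e-03, -3.41248941e+01, -3.03302228e+01,  7.19597214e-02,
        3.03788879e-02, -1.02009324e-04]), 'tool_pos': array([ 0.20578419, -0.50952305,  0.2044346 ]), 'ee_rot': array([-3.13963967e+00, -1.82837000e-04,  3.83783580e-01]), 'wrist_force': array([ 0.354681  , -0.44539813,  0.47731347]), 'wrist_torque': array([0.03899306, 0.01722982, 0.00221776]), 'finger_force': 0.0, 'width': 0.09380149403509927}
```

View pics/top0.png

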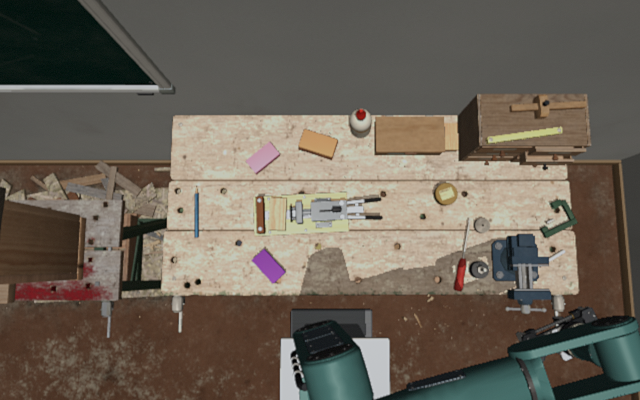

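View pics/side0.png

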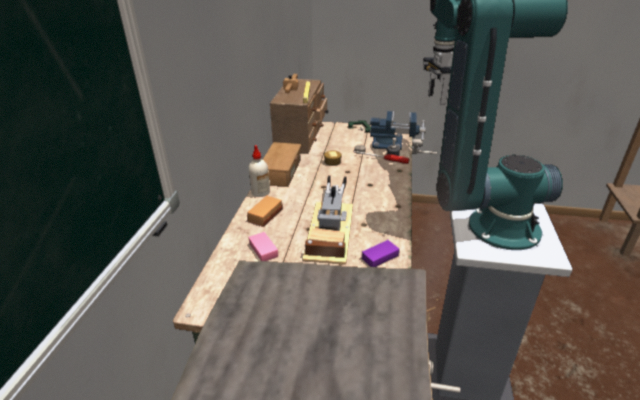

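The top view shows the clamp around columns 255–382, rows 192–235, with the fence at left (≈262, 214) and the levers at right (≈370, 208). I'll enlarge it and print a few positions.

```bash
cat >> h.py <<'E'
from scipy.spatial.transform import Rotation as Ro
def ray(s,u,v):
    f=200/np.tan(np.radians(s['fov_y'])/2); R=Ro.from_euler('xyz',s['orientation']).as_matrix()
    return R@np.array([(u-s['cx'])/f,-(v-s['cy'])/f,-1.])
def onz(s,u,v,z):
    d=ray(s,u,v); o=np.array(s['origin']); return o+d*(z-o[2])/d[2]
def pt(s,u,v):
    return np.array(s['origin'])+ray(s,u,v)*s['depth'][int(v),int(u)]
E
python3 - <<'E'
from h import *
s=np.load('top0.npz'); im=s['image'][185:245,245:395,::-1]
cv2.imwrite('pics/c1.png',cv2.resize(im,None,fx=5.3,fy=5.3,interpolation=cv2.INTER_CUBIC))
for u,v in [(262,214),(278,200),(297,212),(330,210),(325,203),(375,200),(375,215),(200,200),(420,200),(445,194)]: print(u,v,pt(s,u,v).round(4))
E
```

```text
262 214 [0.5096 0.213  0.0518]
278 200 [0.5522 0.1674 0.0426]
297 212 [0.5147 0.1099 0.0582]
330 210 [0.521  0.0132 0.054 ]
325 203 [0.5406 0.0279 0.0633]
375 200 [ 0.5501 -0.1191  0.0575]
375 215 [ 0.506  -0.1186  0.0558]
200 200 [ 0.5586  0.4112 -0.0055]
420 200 [ 0.558  -0.2638 -0.0036]
445 194 [ 0.5715 -0.3322  0.0322]
```

View pics/c1.png

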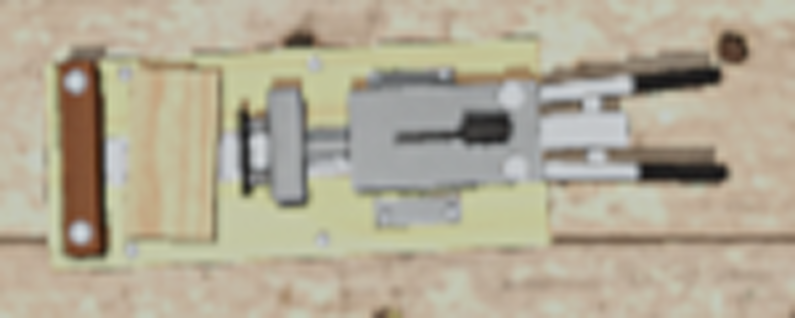

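The crop shows the fence at (82,158), knob at (487,127), grips at (678,78)/(684,172), block centre at (178,152), black pad at x≈245 and jaw at x≈287. The knob's slot runs left, toward the fence.

```bash
cat >> h.py <<'E'
def delta(T,o=None,rnd=True):
    "T=(x,y,z,yaw) -> row (turn, shift cm) from present pose, tool down"
    o=o or robot.get_obs(); R=Ro.from_euler('xyz',o['ee_rot']); G=Ro.from_euler('xyz',[np.pi,0,T[3]])
    t=(R.inv()*G).as_rotvec(); d=R.inv().apply(np.array(T[:3])-o['tool_pos'])*100
    return t.round(3),d.round(2)
E
python3 - <<'E'
from h import *
s=np.load('top0.npz'); c=lambda x,y,z:onz(s,245+(x+.5)/5.3-.5,185+(y+.5)/5.3-.5,z)
F=c(82,158,.052);K=c(487,127,.09);G1=c(678,78,.058);G2=c(684,172,.058);G=(G1+G2)/2
b=[c(50,62,.012),c(540,40,.012),c(50,268,.012),c(550,242,.012)]
print('F',F,'K',K,'G',G,G1,G2); 
for p,q in [(G,F),(G,K),(b[1],b[0]),(b[3],b[2])]:
    d=p-q; print(np.arctan2(-d[1],-d[0]), np.hypot(*d[:2]))
print(delta((K[0],K[1]-.03,.25,1.62)))
E
```

```text
F [0.50834354 0.21858318 0.052     ] K [ 0.52118697 -0.00493065  0.09      ] G [ 0.52591623 -0.11307747  0.058     ] [ 0.55208079 -0.11179002  0.058     ] [ 0.49975168 -0.11436493  0.058     ]
1.6237307734616835 0.3321258580118698
1.6144985003889156 0.1082501806562539
1.615664352341502 0.2810295205978645
1.621878425601836 0.28372953482985797
(array([-2.000e-03, -1.000e-03, -1.236e+00]), array([ 47.02, -32.21,  -4.49]))
```

>>> move_arm:
  deltas: [0,0,-1.236,47,-32.2,-4.5,-1,0,0,-1.236,47,-32.2,-4.5,-1,0,0,-1.236,47,-32.2,-4.5,-1,0,0,-1.236,47,-32.2,-4.5,-1,0,0,-1.236,47,-32.2,-4.5,-1,0,0,-1.236,47,-32.2,-4.5,-1,0,0,-1.236,47,-32.2,-4.5,-1,0,0,-1.236,47,-32.2,-4.5,-1]

```text
time: 0.9
tool_pos: [0.4271, -0.1759, 0.2368]
ee_rot: [-3.141, 0.0, 1.59]
wrist_force: [0.6, -0.1, -0.0]
width: 0.0942
finger_force: 0.0
```

```bash
python3 - <<'E'
from h import *
print(delta((.5212,-.035,.25,1.62)))
E
```

```text
(array([-0.  , -0.  , -0.03]), array([13.9 ,  9.68, -1.32]))
```

>>> move_arm:
  deltas: [0,0,-0.03,13.9,9.7,-1.3,-1,0,0,-0.03,13.9,9.7,-1.3,-1,0,0,-0.03,13.9,9.7,-1.3,-1,0,0,-0.03,13.9,9.7,-1.3,-1,0,0,-0.03,13.9,9.7,-1.3,-1,0,0,-0.03,13.9,9.7,-1.3,-1]

```text
time: 1.5
tool_pos: [0.5214, -0.0376, 0.2493]
ee_rot: [-3.14, 0.0, 1.615]
wrist_force: [0.2, -0.2, -0.3]
width: 0.0938
finger_force: 0.0
```

```bash
cat >> h.py <<'E'
def wsave(n):
    o=robot.get_obs(); s=robot.snapshot('wrist'); cv2.imwrite(f'pics/{n}.png',s['image'][:,:,::-1])
    np.savez(f'{n}.npz',**s,tool_pos=o['tool_pos'],ee_rot=o['ee_rot']); return np.load(f'{n}.npz')
def wray(s,u,v):
    f=200/np.tan(np.radians(s['fov_y'])/2); x,y=u-s['cx'],v-s['cy']; r=np.hypot(x,y)+1e-9; th=r/f
    d=np.array([np.sin(th)*x/r,-np.sin(th)*y/r,-np.cos(th)]); M=s['T_tool_cam']; R=Ro.from_euler('xyz',s['ee_rot'])
    return s['tool_pos']+R.apply(M[:3,3]), R.apply(M[:3,:3]@d), d
def wz(s,u,v,z):
    o,d,_=wray(s,u,v); return o+d*(z-o[2])/d[2]
def wpt(s,u,v):
    o,d,c=wray(s,u,v); return o+d*s['depth'][int(v),int(u)]/-c[2]
E
python3 - <<'E'
from h import *
print(robot.get_obs()['tool_pos'],robot.get_obs()['ee_rot'])
s=wsave('w1'); print(s['fov_y'],s['cx'],s['cy'],s['T_tool_cam'].round(3))
E
```

```text
[ 0.52140509 -0.03763541  0.2492826 ] [-3.13992558e+00  4.58384950e-04  1.61456638e+00]
65.70646984690485 317.17969009052547 201.7204834611601 [[ 0.001  0.974  0.228  0.065]
 [ 1.    -0.    -0.001  0.   ]
 [-0.001  0.228 -0.974 -0.179]
 [ 0.     0.     0.     1.   ]]
```

View pics/w1.png

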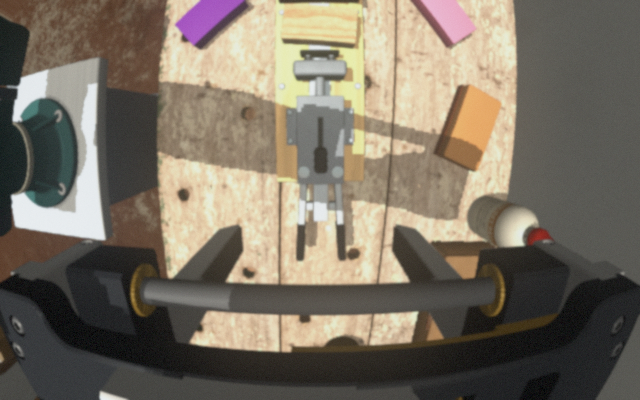

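The wrist view has image-up toward the fence: knob at (321,160), grips at about (300,241) and (341,241), jaw at (320,68), pad at (320,53). Next I measure with black masks.

```bash
python3 - <<'E'
from h import *
s=np.load('w1.npz'); g=s['image'].max(2)
def blobs(u0,u1,v0,v1,t=55):
    m=np.zeros_like(g);m[v0:v1,u0:u1]=(g[v0:v1,u0:u1]<t)
    n,l,st,c=cv2.connectedComponentsWithStats(m)
    return [(st[i],c[i]) for i in range(1,n) if st[i][4]>25]
for a,z in (((305,337,140,180),.09),((290,352,215,262),.058)):
    for st,c in blobs(*a): 
        x,y,w,h=st[:4]; print(st,c.round(1),wz(s,*c,z).round(4),'ends',wz(s,c[0],y,z).round(4),wz(s,c[0],y+h,z).round(4),'sides',wz(s,x,c[1],z).round(4),wz(s,x+w,c[1],z).round(4), 'depthpt',wpt(s,*c).round(4))
# head edges for axis: fence/board via depth
for u,v in [(321,176),(306,110),(336,110),(320,70)]: print(wpt(s,u,v).round(4))
E
```

```text
[ 0.5261 -0.0264  0.0618]
[0.505  0.0512 0.0623]
[0.54   0.0528 0.0628]
[0.5192 0.1002 0.0612]
```

```bash
python3 - <<'E'
from h import *
s=np.load('w1.npz'); g=s['image'].max(2)
print(g[150:176:3,308:336:2]); print(g[225:262:4,292:350:2])
E
```

```text
[[119 115 116  87  67  63  67  67  66  86 114 117 119 120]
 [118 119 110  78  61  64  67  65  68  70 106 117 118 125]
 [119 119 113  86  65  68  66  69  68  79 112 114 115 128]
 [116 117 111  78  64  64  66  66  69  76 109 118 118 115]
 [116 117 113  88  65  68  68  68  68  74 110 117 116 117]
 [117 119 116  86  62  65  67  68  66  73 108 118 116 117]
 [135 117 113  85  67  66  67  66  65  73 104 117 125 153]
 [155 126 116  98  75  71  68  67  68  86 116 121 151 165]
 [149 120 119 120 112 107 109 109 113 118 117 120 140 159]]
[[230 230 208 120 114 118 113 138 143 141 142 143 163 220 227 229 228 228
  231 232 231 214 125 110 102  93 114 148 160]
 [226 230 206  97  81  81 100 150 147 148 149 150 167 221 226 226 224 230
  234 232 231 226 140  77  79  78  99 148 160]
 [225 227 199  95  84  79  99 155 154 151 148 152 173 224 230 229 229 232
  231 232 231 227 150  80  80  77  99 151 160]
 [227 224 174  91  82  80  96 152 157 143 143 152 179 226 230 230 226 228
  231 230 232 227 155  83  82  78  96 152 164]
 [219 215 154  87  81  81 105 154 155 139 143 153 203 230 229 230 227 228
  230 232 232 228 164  84  82  76  95 156 158]
 [229 225 152  85  83  81 125 195 168 154 169 182 213 227 223 226 224 228
  233 231 232 230 187  97  80  78  94 164 194]
 [214 218 144  81  80  82 141 223 228 225 229 230 231 227 228 227 227 231
  233 232 232 230 209 103  79  78  99 191 214]
 [211 215 139  86  80  84 164 227 230 226 227 231 231 231 231 232 231 232
  228 229 229 226 207 106  79  80  93 127 106]
 [216 223 142  84  81  90 177 225 230 230 231 232 231 231 232 230 228 229
  230 231 229 228 218 137  86  84  86 138 127]
 [219 224 214 193 186 202 224 231 228 224 227 231 231 230 231 232 230 231
  231 232 228 225 220 212 194 194 198 215 219]]
```

```bash
python3 - <<'E'
from h import *
s=np.load('w1.npz'); g=s['image'].max(2)
def rep(name,u0,u1,v0,v1,t,z,k):
    m=(g[v0:v1,u0:u1]<t).astype(np.uint8); m=cv2.morphologyEx(m,cv2.MORPH_OPEN,np.ones((k,k)))
    n,l,st,c=cv2.connectedComponentsWithStats(m)
    i=1+np.argmax(st[1:,4]); x,y,w,h=st[i][:4]+np.array([u0,v0,0,0]); cu,cv=c[i]+[u0,v0]
    print(name,x,y,w,h,cu.round(1),cv.round(1),'c',wz(s,cu,cv,z).round(4),'front/back',wz(s,cu,y-.5,z)[1].round(4),wz(s,cu,y+h-.5,z)[1].round(4),'sides',wz(s,x-.5,cv,z)[0].round(4),wz(s,x+w-.5,cv,z)[0].round(4), wpt(s,cu,cv).round(4))
rep('knob',305,337,135,180,92,.09,7)
rep('gL',292,310,222,264,112,.058,4)
rep('gR',332,348,222,264,112,.058,4)
E
```

```text
knob 314 147 13 26 320.1 159.6 c [ 0.5238 -0.0042  0.09  ] front/back 0.0102 -0.0184 sides 0.5166 0.5308 [ 0.5238 -0.0041  0.091 ]
gL 298 227 8 34 301.4 243.0 c [ 0.5053 -0.1141  0.058 ] front/back -0.0918 -0.1385 sides 0.5003 0.5105 [ 0.5053 -0.1145  0.057 ]
gR 338 226 9 35 341.9 242.2 c [ 0.5569 -0.1106  0.058 ] front/back -0.0883 -0.1363 sides 0.5513 0.5628 [ 0.557  -0.1109  0.0573]
```

```bash
python3 - <<'E'
from h import *
print(robot.get_obs()['tool_pos'],delta((.5238,-.0015,.12,1.625)))
E
```

```text
[ 0.52121041 -0.03823771  0.24943993] (array([-0.001,  0.   , -0.012]), array([ 3.67,  0.43, 12.94]))
```

>>> move_arm:
  deltas: [0,0,-0.012,3.7,0.4,5,0,0,0,-0.012,3.7,0.4,10,0.1,0,0,-0.012,3.7,0.4,12.9,0.2,0,0,-0.012,3.7,0.4,12.9,0.2,0,0,-0.012,3.7,0.4,12.9,0.2,0,0,-0.012,3.7,0.4,12.9,0.2]

```text
time: 2.15
tool_pos: [0.526, -0.0016, 0.1243]
ee_rot: [3.136, 0.001, 1.624]
wrist_force: [-0.3, -0.2, 0.9]
width: 0.0493
finger_force: 0.0
```

```bash
python3 - <<'E'
from h import *
print(robot.get_obs()['tool_pos'],delta((.5238,-.0015,.071,1.625)))
s=wsave('w2'); g=s['image'].max(2)
E
```

```text
[ 0.52598011 -0.00161043  0.1243073 ] (array([ 0.006,  0.001, -0.001]), array([ 0.03, -0.25,  5.33]))
```

View pics/w2.png

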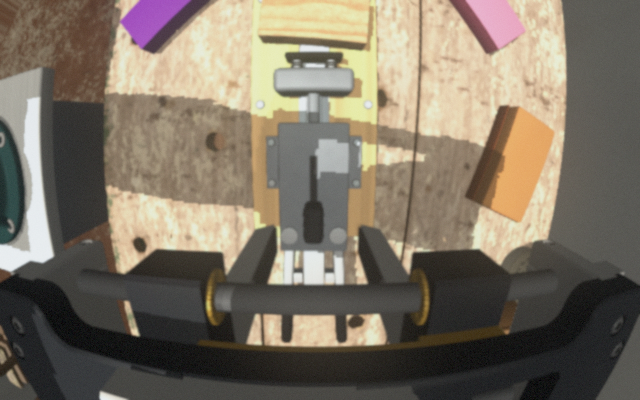

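The finger tips at (272,235)/(366,235) straddle the knob at (313,220), about 2 mm off-centre. I'll correct for that and descend.

>>> move_arm:
  deltas: [0.004,0,0,0,-0.25,2.5,0.3,0.004,0,0,0,-0.25,5.1,0.3,0.004,0,0,0,-0.25,5.1,0.3,0.004,0,0,0,-0.25,5.1,0.3,0.004,0,0,0,-0.25,5.1,0.3]

```text
time: 2.7
tool_pos: [0.5235, -0.0009, 0.0727]
ee_rot: [3.141, 0.001, 1.626]
wrist_force: [1.2, -0.6, 0.6]
width: 0.0325
finger_force: 0.0
```

```bash
python3 - <<'E'
from h import *
o=robot.get_obs();print(o['tool_pos'],o['width'],o['wrist_force'])
E
```

```text
[ 0.52350174 -0.0009227   0.07265152] 0.03250753488499294 [ 1.18722497 -0.55837271  0.62188171]
```

>>> move_arm:
  deltas: [0,0,0,0,0,0,1,0,0,0,0,0,0,1,0,0,0,0,0,0,1,0,0,0,0,0,0,1,0,0,0,0,0,0,1]

```text
time: 3.2
tool_pos: [0.523, -0.0006, 0.0709]
ee_rot: [-3.141, 0.0, 1.626]
wrist_force: [2.6, 0.3, 2.1]
width: 0.0138
finger_force: 30.0
```

>>> move_arm:
  deltas: [0,0,0,1,0,0,1,0,0,0,2,0,0,1,0,0,0,3,0,0,1,0,0,0,3.6,0,0,1,0,0,0,3.7,0,0,1,0,0,0,3.8,0,0,1,0,0,0,3.8,0,0,1]

```text
time: 3.9
tool_pos: [0.5211, 0.0347, 0.0709]
ee_rot: [-3.141, 0.007, 1.626]
wrist_force: [4.8, -9.3, 2.8]
width: 0.0138
finger_force: 30.0
```

>>> move_arm:
  deltas: [0,0,0,0.3,0,0,1,0,0,0,0.3,0,0,1,0,0,0,0.3,0,0,1]

```text
time: 4.2
tool_pos: [0.5211, 0.0349, 0.0709]
ee_rot: [-3.141, 0.013, 1.625]
wrist_force: [5.6, -15.5, 2.9]
width: 0.0141
finger_force: 30.0
```

>>> move_arm:
  deltas: [0,0,0,-0.4,0,0,1,0,0,0,-0.4,0,0,0.3,0,0,0,-0.4,0,0,0.2,0,0,0,-0.4,0,0,0.2,0,0,0,-0.5,0,-4,0.2,0,0,0,-0.5,0,-8,0,0,0,0,-0.5,0,-9,-1,0,0,0,-0.5,0,-9,-1]

```text
time: 5.0
tool_pos: [0.5208, 0.0359, 0.1617]
ee_rot: [-3.141, 0.0, 1.627]
wrist_force: [-0.1, 0.0, -0.4]
width: 0.0582
finger_force: 0.0
```

```bash
python3 - <<'E'
from h import *
print(robot.get_obs()['tool_pos'],delta((.531,-.1135,.16,1.63)))
E
```

```text
[0.52075146 0.0359316  0.16165544] (array([-0.001,  0.   , -0.003]), array([-14.98,   0.19,   0.17]))
```

>>> move_arm:
  deltas: [0,0,0,-5,0.2,0,-1,0,0,0,-10,0.2,0,-1,0,0,0,-15,0.2,0,-1,0,0,0,-15,0.2,0,-1,0,0,0,-15,0.2,0,-1,0,0,0,-15,0.2,0,-1]

```text
time: 5.6
tool_pos: [0.5294, -0.113, 0.1582]
ee_rot: [-3.135, -0.002, 1.627]
wrist_force: [0.2, -0.1, 0.1]
width: 0.0938
finger_force: 0.0
```

```bash
python3 - <<'E'
from h import *
print(robot.get_obs()['tool_pos'],robot.get_obs()['ee_rot'])
s=wsave('w3')
E
```

```text
[ 0.5294026  -0.11295767  0.15815696] [-3.13454275e+00 -1.87583635e-03  1.62672709e+00]
```

View pics/w3.png

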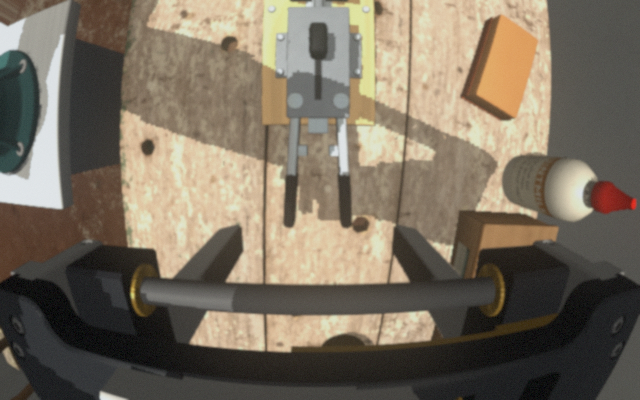

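The knob now sits at the fence end of its slot (318,42), the steel tongue has left the levers, and the grips are at (290,200) and (345,200).

```bash
python3 - <<'E'
from h import *
s=np.load('w3.npz'); g=s['image'].max(2)
for u0,u1 in ((280,303),(333,356)):
    m=(g[165:240,u0:u1]<105).astype(np.uint8); m=cv2.morphologyEx(m,cv2.MORPH_OPEN,np.ones((5,5)))
    n,l,st,c=cv2.connectedComponentsWithStats(m); i=1+np.argmax(st[1:,4]); x,y,w,h=st[i][:4]+np.array([u0,165,0,0]); cu,cv=c[i]+[u0,165]
    print(x,y,w,h,wz(s,cu,cv,.058).round(4),wz(s,cu,y,.058)[1],wz(s,cu,y+h,.058)[1])
print(delta((.531,-.1135,.028,1.63)))
E
```

```text
284 175 14 51 [ 0.5044 -0.1116  0.058 ] -0.08928281077597487 -0.13790445271373278
338 176 13 51 [ 0.5547 -0.1096  0.058 ] -0.08736196659477713 -0.13589734346015192
(array([-0.006, -0.001, -0.002]), array([-0.11,  0.2 , 13.07]))
```

>>> move_arm:
  deltas: [-0.005,0,0,0,0.05,4,-1,-0.005,0,0,0,0.05,8,-1,-0.005,0,0,0,0.05,11,-1,-0.005,0,0,0,0.05,12.9,-1,-0.005,0,0,0,0.05,12.9,-1,-0.005,0,0,0,0.05,12.9,-1,-0.005,0,0,0,0.05,12.9,-1]

```text
time: 6.35
tool_pos: [0.5316, -0.114, 0.0329]
ee_rot: [3.137, 0.001, 1.627]
wrist_force: [0.4, -0.7, -0.3]
width: 0.094
finger_force: 0.0
```

```bash
python3 - <<'E'
from h import *
print(robot.get_obs()['tool_pos'],robot.get_obs()['wrist_force'])
s=save('top1','top'); im=s['image'][185:245,245:395,::-1]
cv2.imwrite('pics/c2.png',cv2.resize(im,None,fx=5.3,fy=5.3,interpolation=cv2.INTER_CUBIC))
s=save('side1','side'); im=s['image'][190:270,290:370,::-1]
cv2.imwrite('pics/c3.png',cv2.resize(im,None,fx=5,fy=5,interpolation=cv2.INTER_CUBIC))
a=cv2.imread('pics/c2.png');b=cv2.imread('pics/c3.png')
z=np.zeros((600,800,3),np.uint8); z[:200]=a[:200,:795].repeat(1,1)[:, :800] if a.shape[1]>=800 else np.pad(a[:200],((0,0),(0,800-a.shape[1]),(0,0))); z[200:600,:400]=b; cv2.imwrite('pics/m1.png',z)
E
```

```text
[ 0.53163874 -0.11399696  0.0328523 ] [ 0.39307756 -0.69342059 -0.29578601]
```

View pics/m1.png

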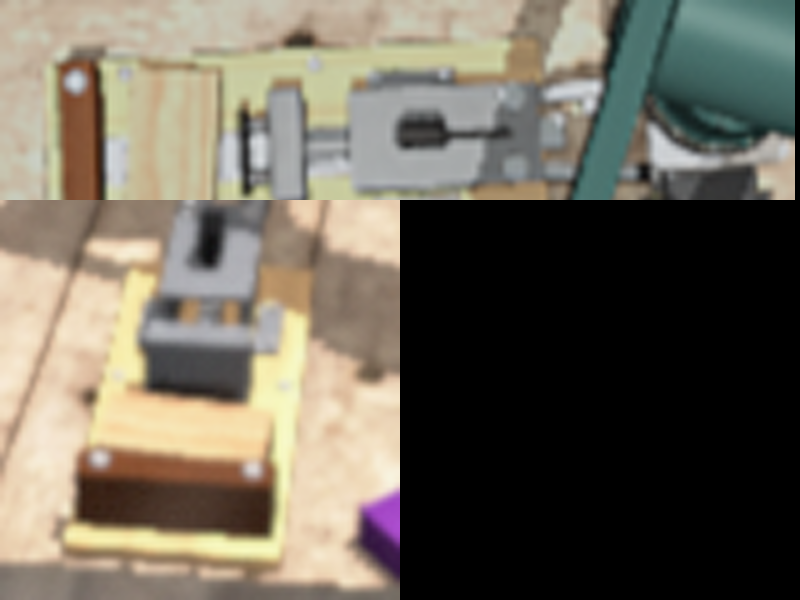

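The top camera sees jaw, pad, block and fence freely while the arm holds the levers, and the side crop shows the same. I'll write a profile measurement of jaw front and fence in clamp coordinates.

```bash
cat >> h.py <<'E'
YAW=1.622; G0=np.array([.5262,-.1131])   # top-camera frame
def prof(s,z,y0,y1,x0,x1,step=.5):
    "mean rgb along clamp x (mm from grip point), lateral y0..y1 mm, plane z"
    X,Y=np.meshgrid(np.arange(x0,x1,step),np.arange(y0,y1,.5)); e=np.array([np.cos(YAW),np.sin(YAW)]); n=np.array([-e[1],e[0]])
    P=np.stack([G0[0]+(X*e[0]+Y*n[0])/1e3,G0[1]+(X*e[1]+Y*n[1])/1e3,np.full(X.shape,z)],-1)-np.array(s['origin'])
    Q=P@Ro.from_euler('xyz',s['orientation']).as_matrix(); f=200/np.tan(np.radians(s['fov_y'])/2)
    u=s['cx']-f*Q[...,0]/Q[...,2]; v=s['cy']+f*Q[...,1]/Q[...,2]
    return X[0],cv2.remap(s['image'],u.astype(np.float32),v.astype(np.float32),cv2.INTER_CUBIC).astype(float).mean(0)
E
python3 - <<'E'
from h import *
s=np.load('top1.npz'); np.set_printoptions(linewidth=200)
for nm,z,a,b,x0,x1 in (('jaw',.06,-30,30,200,245),('jawedge',.06,26,31,200,245),('jawedge-',.06,-31,-26,200,245),('pad/block',.040,-20,20,232,262),('fence',.052,-40,40,300,355)):
    x,p=prof(s,z,a,b,x0,x1,2.); print(nm); print(np.c_[x,p.round()].astype(int).T)
E
```

```text
jaw
[[200 202 204 206 208 210 212 214 216 218 220 222 224 226 228 230 232 234 236 238 240 242 244]
 [181 182 180 159 120 118 152 169 169 166 166 165 159 148 140 154 174 179 170 140  86  78 126]
 [182 183 180 160 119 119 155 171 171 168 168 167 161 150 141 154 174 179 171 140  83  76 127]
 [159 160 156 139 109 119 157 173 172 169 169 168 163 149 135 140 157 163 156 127  73  65 110]]
jawedge
[[200 202 204 206 208 210 212 214 216 218 220 222 224 226 228 230 232 234 236 238 240 242 244]
 [201 202 196 173 127 100 133 155 156 155 155 156 156 156 167 186 201 207 200 183 160 151 169]
 [204 205 198 174 128 101 135 157 158 157 157 157 157 158 168 187 202 208 202 185 162 153 172]
 [159 159 154 131 105 103 140 161 161 160 160 160 160 150 142 143 155 163 158 142 124 119 136]]
jawedge-
[[200 202 204 206 208 210 212 214 216 218 220 222 224 226 228 230 232 234 236 238 240 242 244]
 [200 201 203 198 169 131 140 155 153 152 150 150 147 152 168 194 206 202 200 195 192 193 198]
 [203 205 207 202 170 127 138 156 153 153 150 149 146 154 172 198 209 205 202 196 191 193 200]
 [160 161 162 155 135 116 139 158 153 153 150 147 146 144 145 157 163 161 159 153 149 151 157]]
pad/block
[[232 234 236 238 240 242 244 246 248 250 252 254 256 258 260]
 [152 170 166 153 103  48  69 131 181 204 203 187 163 163 176]
 [152 170 167 154 104  47  69 132 183 205 205 188 160 156 166]
 [151 169 167 154 105  47  65 124 173 195 195 179 151 137 134]]
fence
[[300 302 304 306 308 310 312 314 316 318 320 322 324 326 328 330 332 334 336 338 340 342 344 346 348 350 352 354]
 [199 199 198 198 197 198 201 203 203 177 105  59  80 121 137 135 135 136 134 129 126 130 148 177 199 200 192 192]
 [184 187 190 193 195 198 203 206 207 179 102  42  43  73  88  90  93  95  92  85  79  91 131 178 205 201 187 186]
 [150 152 155 160 167 173 179 182 181 154  85  29  24  46  59  63  68  70  68  60  53  62  96 139 165 165 160 167]]
```

>>> move_arm:
  deltas: [0,0,0,0,-0.12,0.2,-0.5,0,0,0,0,-0.12,0.2,-0.34,0,0,0,0,-0.12,0.2,-0.34,0,0,0,0,-0.12,0.2,-0.34]

```text
time: 6.85
tool_pos: [0.5291, -0.1145, 0.029]
ee_rot: [3.14, 0.0, 1.626]
wrist_force: [0.3, 0.9, -0.0]
width: 0.0656
finger_force: 0.0
```

>>> move_arm:
  deltas: [0,0,0,0,0,0,-0.25,0,0,0,0,0,0,-0.15,0,0,0,0,0,0,-0.05,0,0,0,0,0,0,0.03,0,0,0,0,0,0,0.1,0,0,0,0,0,0,0.1,0,0,0,0,0,0,0.1]

```text
time: 7.55
tool_pos: [0.5289, -0.1152, 0.029]
ee_rot: [3.141, 0.002, 1.626]
wrist_force: [-1.4, -5.1, 0.8]
width: 0.0428
finger_force: 17.0
```

```bash
cat >> h.py <<'E'
def half(x,p,lo,hi):
    "first crossing of the mean of lo,hi"
    t=(lo+hi)/2; k=np.where(np.diff(np.sign(p-t))!=0)[0]; return [float((x[i]+(x[i+1]-x[i])*(t-p[i])/(p[i+1]-p[i])).__round__(1)) for i in k]
def gauge(n):
    s=save(n,'top'); o=robot.get_obs(); np.set_printoptions(linewidth=220,suppress=True)
    print(o['time'],'w',o['width'].round(4),'f',o['finger_force'].round(1),o['wrist_force'].round(1),o['tool_pos'].round(4))
    for nm,a,b in (('+',26,31),('-',-31,-26)):
        x,p=prof(s,.06,a,b,195,290); print('jaw'+nm,'front(R-B)',half(x,p[:,0]-p[:,2],-4,44),'rearV',half(x,p[:,1],105,155))
    for a,b in ((-22,-4),(4,22)):
        x,p=prof(s,.040,a,b,225,300); print('pad dark edges',half(x,p[:,1],48,180),'min',x[p[:,1].argmin()])
    for a,b in ((-40,-25),(-20,20),(25,40)):
        x,p=prof(s,.040,a,b,245,335); print('block R-B',(p[::6,0]-p[::6,2]).round().astype(int))
E
python3 -c "
from h import *
gauge('t2')"
```

```text
Traceback (most recent call last):
  File "h.py", line 42, in gauge
    print(o['time'],'w',o['width'].round(4),'f',o['finger_force'].round(1),o['wrist_force'].round(1),o['tool_pos'].round(4))
                        ^^^^^^^^^^^^^^^^
AttributeError: 'float' object has no attribute 'round'
```

```bash
sed -i "s/o\['width'\].round(4)/round(o['width'],4)/; s/o\['finger_force'\].round(1)/o['finger_force']/" h.py
python3 -c "
from h import *
gauge('t2')"
```

```text
7.65 w 0.0423 f 17.009310722351074 [-0.8 -5.2  1.7] [ 0.5289 -0.1152  0.029 ]
jaw+ front(R-B) [216.9, 236.6] rearV [216.6, 220.6]
jaw- front(R-B) [218.8, 236.1] rearV [216.0, 219.9]
pad dark edges [247.9, 256.2] min 252.0
pad dark edges [247.9, 254.5] min 251.5
block R-B [41 43 44 41 42 49 56 51 42 48 48 38 34 37 48 61 60 50 43 41 43 42 40 40 41 38 36 64 79 67]
block R-B [ 0 -2  0  9 24 42 46 56 41 38 48 50 41 38 36 41 53 58 52 48 41 27 10  6  7  9 23 65 81 77]
block R-B [33 31 30 30 30 35 44 52 48 37 36 47 45 37 34 44 58 61 62 59 50 44 38 31 30 31 23 60 75 56]
```

>>> move_arm:
  deltas: [0,0,0,0,0,0,-0.1,0,0,0,0,0,0,-0.3,0,0,0,0,0,0,-0.5,0,0,0,0,0,0,-0.5,0,0,0,0,0,0,-0.5,0,0,0,0,0,0,-0.5]

```text
time: 8.25
tool_pos: [0.5294, -0.1142, 0.0291]
ee_rot: [3.14, -0.0, 1.626]
wrist_force: [0.6, 0.1, -0.2]
width: 0.0707
finger_force: 0.0
```

>>> move_arm:
  deltas: [0,0,0,0,0,0,-0.34,0,0,0,0,0,0,-0.25,0,0,0,0,0,0,-0.15,0,0,0,0,0,0,-0.05,0,0,0,0,0,0,0.03,0,0,0,0,0,0,0.1,0,0,0,0,0,0,0.1,0,0,0,0,0,0,0.1]

```text
time: 9.05
tool_pos: [0.5289, -0.115, 0.029]
ee_rot: [3.141, 0.001, 1.626]
wrist_force: [-3.0, -3.7, 0.6]
width: 0.0428
finger_force: 17.2
```

```bash
python3 -c "
from h import *
gauge('t3')"
```

```text
9.1 w 0.0431 f 17.267571687698364 [-4.  -4.3  1.5] [ 0.5289 -0.115   0.0289]
jaw+ front(R-B) [224.8, 244.5] rearV [223.3, 228.1, 259.4, 262.7]
jaw- front(R-B) [226.9, 244.0] rearV [225.1, 226.8]
pad dark edges [225.4, 228.1, 255.2, 263.0] min 259.5
pad dark edges [227.9, 255.5, 263.1] min 259.5
block R-B [25 39 42 40 42 43 44 44 52 58 45 43 50 44 34 35 44 58 62 54 45 41 39 38 40 39 36 64 79 68]
block R-B [-3 -1  0 -1 -3  8 36 45 48 54 40 40 49 48 40 37 37 42 55 57 51 46 39 21  5  8 23 64 81 78]
block R-B [25 32 33 32 30 28 38 50 51 49 38 36 46 46 38 34 42 58 60 60 59 50 44 38 31 30 22 60 75 56]
```

>>> move_arm:
  deltas: [0,0,0,0,0,0,-0.1,0,0,0,0,0,0,-0.3,0,0,0,0,0,0,-0.5,0,0,0,0,0,0,-0.5,0,0,0,0,0,0,-0.5,0,0,0,0,0,0,-0.5]

```text
time: 9.7
tool_pos: [0.5295, -0.1142, 0.0291]
ee_rot: [3.14, 0.0, 1.626]
wrist_force: [0.3, -0.3, 0.0]
width: 0.0705
finger_force: 0.0
```

>>> move_arm:
  deltas: [0,0,0,0,0,0,-0.34,0,0,0,0,0,0,-0.25,0,0,0,0,0,0,-0.15,0,0,0,0,0,0,-0.05,0,0,0,0,0,0,0.03,0,0,0,0,0,0,0.1,0,0,0,0,0,0,0.1,0,0,0,0,0,0,0.1]

```text
time: 10.5
tool_pos: [0.5289, -0.115, 0.029]
ee_rot: [3.141, 0.001, 1.626]
wrist_force: [-3.1, -4.3, 1.0]
width: 0.0425
finger_force: 17.2
```

```bash
python3 -c "
from h import *
gauge('t4')"
```

```text
10.55 w 0.0426 f 17.267061173915863 [-2.7 -6.2  1.7] [ 0.5289 -0.115   0.029 ]
jaw+ front(R-B) [232.2, 252.6] rearV [231.8, 235.9, 264.7, 269.9]
jaw- front(R-B) [234.9, 251.8] rearV [233.1, 235.8, 267.8, 269.3]
pad dark edges [233.7, 236.4, 263.7, 270.7] min 267.5
pad dark edges [232.7, 235.6, 263.8, 271.1] min 267.5
block R-B [21 21 21 31 41 41 42 44 46 48 48 54 54 44 46 49 40 34 36 48 62 62 51 43 41 40 33 63 79 67]
block R-B [-3 -3 -3 -2  1  1 -2 -2 17 36 44 57 45 37 46 51 43 38 37 38 48 57 54 47 43 38 35 58 81 78]
block R-B [13 14 18 27 32 32 30 27 40 49 47 52 40 35 43 48 40 34 40 54 60 60 59 51 44 38 24 60 74 56]
```

>>> move_arm:
  deltas: [0,0,0,0,0,0,-0.1,0,0,0,0,0,0,-0.3,0,0,0,0,0,0,-0.5,0,0,0,0,0,0,-0.5,0,0,0,0,0,0,-0.5,0,0,0,0,0,0,-0.5]

```text
time: 11.15
tool_pos: [0.5295, -0.1142, 0.0291]
ee_rot: [3.14, -0.0, 1.626]
wrist_force: [0.1, 0.9, 0.3]
width: 0.0701
finger_force: 0.0
```

```bash
python3 -c "
from h import *
gauge('t5')"
```

```text
11.2 w 0.0704 f 0.0 [ 0.3 -0.1  0.4] [ 0.5294 -0.1143  0.0291]
jaw+ front(R-B) [232.2, 252.6] rearV [231.8, 235.9, 264.7, 269.9]
jaw- front(R-B) [234.8, 251.8] rearV [233.1, 235.8, 268.1, 269.0]
pad dark edges [233.7, 236.4, 263.7, 270.7] min 267.5
pad dark edges [232.7, 235.6, 263.8, 271.1] min 267.5
block R-B [21 20 21 30 41 41 42 44 47 48 47 54 54 44 46 49 40 34 36 48 62 62 51 43 41 40 32 62 79 68]
block R-B [-3 -2 -3 -2  0  1 -2 -2 17 36 44 57 45 37 46 51 43 38 37 38 48 57 54 47 43 39 35 58 81 78]
block R-B [13 14 18 28 32 31 30 27 40 48 47 53 41 35 44 48 40 34 40 54 60 60 59 51 44 37 24 60 74 56]
```

>>> move_arm:
  deltas: [0,0,0,0,0,0,-0.34,0,0,0,0,0,0,-0.25,0,0,0,0,0,0,-0.18,0,0,0,0,0,0,-0.12,0,0,0,0,0,0,-0.1,0,0,0,0,0,0,-0.1]

```text
time: 11.8
tool_pos: [0.5288, -0.1149, 0.0289]
ee_rot: [3.141, 0.001, 1.626]
wrist_force: [-2.7, -2.6, 0.3]
width: 0.0519
finger_force: 6.3
```

```bash
python3 -c "
from h import *
gauge('t6')
gauge('t6b')"
```

```text
11.85 w 0.0518 f 6.321390196681023 [-1.5 -3.5  1.5] [ 0.5289 -0.1149  0.029 ]
jaw+ front(R-B) [235.9, 256.4] rearV [234.7, 239.9, 267.4, 271.2]
jaw- front(R-B) [238.4, 255.4] rearV [236.5, 239.2]
pad dark edges [237.1, 239.9, 265.2, 273.1] min 269.0
pad dark edges [236.0, 239.8, 266.2, 272.5] min 269.5
block R-B [20 21 21 20 27 39 41 43 43 39 41 50 57 49 42 49 48 36 34 39 53 64 59 48 42 39 38 62 78 67]
block R-B [-3 -3 -2 -3 -2  0  0 -2  3 29 42 48 57 41 38 49 49 41 38 37 41 53 57 51 45 39 34 52 82 78]
block R-B [13 13 14 16 25 31 32 30 28 36 46 52 49 37 37 47 46 36 34 44 59 60 60 58 48 42 38 52 74 56]
11.9 w 0.0519 f 6.327111795544624 [-2.1 -3.7  1.2] [ 0.5288 -0.1149  0.029 ]
jaw+ front(R-B) [235.9, 256.3] rearV [234.7, 239.9, 267.4, 271.2]
jaw- front(R-B) [238.4, 255.4] rearV [236.6, 239.2]
pad dark edges [237.1, 239.9, 265.2, 273.1] min 269.0
pad dark edges [236.0, 239.8, 266.2, 272.5, 272.5] min 269.5
block R-B [20 21 21 20 27 39 42 43 43 39 41 50 57 49 41 49 48 36 34 39 54 64 59 48 42 39 38 62 79 67]
block R-B [-3 -2 -3 -3 -3  0  0 -2  2 30 42 48 57 41 39 49 49 41 38 37 41 53 57 52 46 39 34 52 82 78]
block R-B [13 13 14 17 25 31 31 30 27 36 46 51 48 37 37 47 45 36 34 43 59 60 60 58 48 42 37 53 74 56]
```

>>> move_arm:
  deltas: [0,0,0,0,0,0,-0.06,0,0,0,0,0,0,-0.02,0,0,0,0,0,0,0,0,0,0,0,0,0,0]

```text
time: 12.3
tool_pos: [0.5289, -0.115, 0.029]
ee_rot: [3.141, 0.001, 1.626]
wrist_force: [-2.8, -4.3, 0.8]
width: 0.0474
finger_force: 7.7
```

```bash
python3 -c "
from h import *
gauge('t7')"
```

```text
12.35 w 0.0472 f 7.743960991501808 [-2.2 -4.9  0.2] [ 0.5289 -0.115   0.029 ]
jaw+ front(R-B) [238.0, 258.6] rearV [237.6, 241.8, 267.5, 271.2]
jaw- front(R-B) [240.2, 257.9] rearV [236.7, 241.5]
pad dark edges [238.8, 242.3, 265.0, 273.1] min 269.0
pad dark edges [238.7, 241.5, 266.2, 272.5] min 269.5
block R-B [19 20 22 22 22 30 41 44 43 40 41 50 57 49 41 49 48 36 33 39 53 64 59 48 42 39 38 63 78 68]
block R-B [-4 -3 -3 -3 -3 -2  0 -2  2 30 42 48 57 41 38 49 49 41 38 37 41 53 57 51 46 39 34 52 82 78]
block R-B [12 12 13 15 19 27 32 30 27 36 46 52 48 37 37 47 46 36 34 44 59 60 60 58 48 42 38 53 74 56]
```

The pad has stopped advancing (block on the fence) and compression is about 4.1 mm. It needs about 1.4 mm more, i.e. width ≈ 44.4 mm.

>>> move_arm:
  deltas: [0,0,0,0,0,0,0.03,0,0,0,0,0,0,0.06,0,0,0,0,0,0,0.06,0,0,0,0,0,0,0.06,0,0,0,0,0,0,0.06]

```text
time: 12.85
tool_pos: [0.5289, -0.115, 0.0289]
ee_rot: [3.141, 0.001, 1.626]
wrist_force: [-2.1, -4.9, 1.0]
width: 0.0444
finger_force: 8.2
```

```bash
python3 -c "
from h import *
gauge('t8')
s=np.load('t8.npz')
a=cv2.resize(s['image'][185:245,245:345,::-1],None,fx=8,fy=8,interpolation=cv2.INTER_CUBIC); cv2.imwrite('pics/c8.png',a)"
```

```text
12.9 w 0.0447 f 8.155167773365974 [-2.6 -4.8  0.7] [ 0.5289 -0.115   0.029 ]
jaw+ front(R-B) [239.5, 260.4] rearV [238.7, 243.6, 267.5, 271.2]
jaw- front(R-B) [242.4, 259.1] rearV [239.5, 242.0]
pad dark edges [240.2, 243.1, 264.9, 273.1] min 269.0
pad dark edges [240.8, 243.7, 266.1, 272.5] min 269.5
block R-B [25 20 21 22 20 24 37 45 44 39 41 50 57 50 42 49 47 35 33 39 53 64 59 49 42 39 38 63 79 68]
block R-B [-4 -3 -3 -3 -3 -3 -1 -2  3 29 42 47 57 41 38 49 49 41 38 37 41 53 57 52 46 39 34 52 82 78]
block R-B [12 12 13 14 16 22 30 31 27 36 46 51 48 37 37 48 46 37 34 44 59 60 59 58 48 42 37 53 74 56]
```

View pics/c8.png

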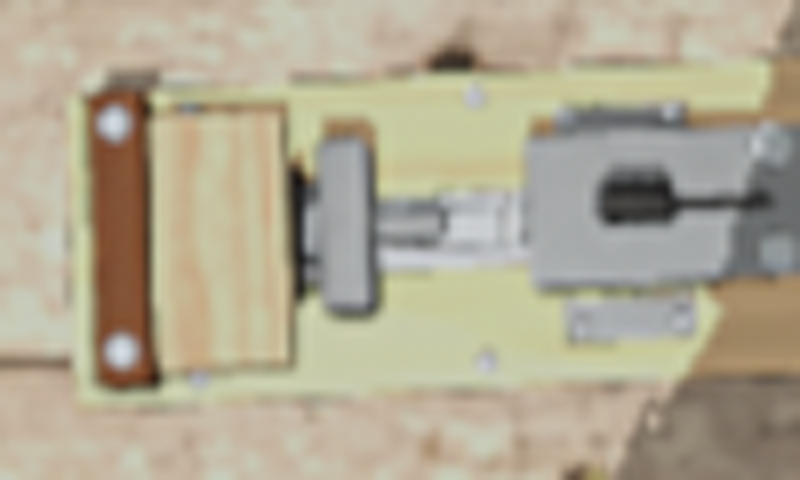

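The picture shows the block flush against the fence (fence edge x≈150), the pad against the block (x≈298) and the jaw at x≈320–375. One quick check of the shifts by phase correlation before handing in.

```bash
python3 - <<'E'
from h import *
from scipy.optimize import minimize_scalar
def shift(n1,n2,z,x0,x1,a,b):
    x,p=prof(np.load(n1+'.npz'),z,a,b,x0,x1,.25); X,q=prof(np.load(n2+'.npz'),z,a,b,x0-15,x1+15,.25)
    f=lambda d:sum(((np.interp(x+d,X,q[:,k])-p[:,k])**2).mean() for k in range(3))
    g=np.arange(-1,12,.05); return g[np.argmin([f(d) for d in g])].round(2)
for l,m in (('t3','t4'),('t5','t6'),('t6','t8'),('t5','t8')):
    print(l,m,'jaw',[shift(l,m,.06,J-26,J+2,a,b) for J in [{'t3':244,'t5':252,'t6':256}[l]] for a,b in ((-30,-12),(12,30))],
      'block',[shift(l,m,.04,282,308,a,b) for a,b in ((-42,-20),(-20,20),(20,42))])
E
```

```text
t3 t4 jaw [np.float64(8.15), np.float64(8.25)] block [np.float64(8.05), np.float64(7.4), np.float64(6.6)]
t5 t6 jaw [np.float64(3.5), np.float64(3.45)] block [np.float64(1.9), np.float64(1.95), np.float64(1.9)]
t6 t8 jaw [np.float64(3.15), np.float64(3.8)] block [np.float64(0.0), np.float64(0.0), np.float64(0.0)]
t5 t8 jaw [np.float64(6.65), np.float64(7.35)] block [np.float64(1.9), np.float64(2.0), np.float64(1.9)]
```

```bash
python3 -c "
from bench import robot
print(robot.close_job())"
```

```text
the job is handed in; nothing more can be done
None
```

The job is handed in: the lock is at its end stop and the block is nipped against the fence with the pad pressed in about 5.3–5.7 mm (estimated from images and lever travel). The levers were still squeezed in the gripper at 12.9 s of the 69 s allowed.

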